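Nest the beakers and hold the steriliser lid at its mark

ROBOT

A 6-joint arm with a two-finger parallel gripper is mounted at the origin on the work surface. World frame = base frame: x ahead of the robot, y to its left, z up, the work surface at z = 0. Lengths are in m, angles in rad, forces in N, time in s.
With the tool pointing down it reaches from about 0.225 to 0.875 m from the base axis. Payload 3.4 kg.
Tool frame: the origin (TCP) lies at the centre of the arm's flange, where the gripper is bolted on; the fingertips stand manip.tcp_to_tips ahead of it and the grasp point (between the pads) lies 155 mm ahead of it (manip.tcp_to_tips is the distance from the TCP to the fingertips, in m); z points along the fingers, y is the line along which they close (so a half turn about z gives the same grasp; the last joint's range is limited). The gripper opens to 85 mm and grips with 20 to 120 N. Pads are 22 mm wide; open, the fingers measure 114 mm over their backs; the gripper's body (76 mm by 85 mm) begins 54 mm behind the grasp point. The pads swing forward as they close: fully open they stand 13 mm farther back than shut.
Start: joints at [1.184, 0.276, 1.505, -0, 1.361, -0.121], TCP at [0.151, 0.555, 0.405] pointing down, gripper open.
Joint ranges: [-2.89, 2.89], [-0.75, 2.08], [0.22, 2.7], [-1.18, 4.32], [0.11, 2.71], [-2.7, 2.7]. Speed limits (rad/s): [2.57, 2.57, 3.14, 3.14, 3.14, 3.14].

INTERFACE

Orientations are given as a unit quaternion [w, x, y, z].
In Python, from rig import sensors, imaging, manip gives the robot as it stands. The module is installed in compiled form; this text tells all that it offers.
- The arm moves only by the tool jog_arm, never from a script. Its argument "plan" is a list of rows, each an object of numbers: "dx", "dy", "dz": the shift along the tool's x, y, z in mm; "ax", "ay", "az": the turn, a rotation vector about the tool's x, y, z in units of 6 degrees (1.0 is 6 degrees); "grip": the closure, from 0 (fully open) to 1 (shut). A call has 1 to 20 rows; each row shifts and turns the commanded pose from where the row before left it, along the tool's axes as they then stand; what a row does not reach is not made up. A row lasts 1/12 s, in which the tool goes at most 41.7 mm and 7.16 degrees, less where a joint would pass 70% of its speed; a pose out of reach is approached as far as the arm can. A call is refused whole if a number of a shift passes 41.7 or a number of a turn 1, either way. A call with a gripper value outside its range is refused whole. The fingers move at their own pace and stop on an object; "grip_force" is the grip in N (left out, the last holds). Time passes only in rows, so rows that do not move let the fingers close. It gives the time, the measured TCP pose, the force, the opening and the grip force at its end, in the units of the state.
- sensors.get_state(): the state, without advancing time (a new reading comes with each control period).
- imaging.get_image(name): name is "side" or "top" or "wrist"; returns a dict with "image" (400x640x3 uint8, red, green, blue), "K" (3x3 intrinsics, pixels), "k1" (the pictures are not rectified: a ray, as slopes to the right and down, at radius r is drawn at 1 + k1 r^2 times it, then the intrinsics apply), "extrinsics" (4x4, takes a point from world to camera coordinates). Camera axes: x right, y up, looking along -z (the intrinsics and any distortion apply to the point x, -y, -z); pixel columns grow to the right and rows downward; lengths in m; the calibration is good to about 2 mm. A picture is of the moment at which its call begins. There is no depth.
- manip.sign_off(): hands the job in; it is judged then, once.
The state is a dict: "clock": time; "qpos": joint angles; "qd": joint speeds; "effort": joint torques, N m; "position": TCP position; "ee_rot": TCP orientation; "contact_force": force on the tool from outside, world axes, zero at the start; "moment": the same for the moment, N m; "width": finger opening in m; "gripper_force": force on a finger pad.
Only numpy, scipy, OpenCV 4.12 (cv2) and the standard library are available. Lean on these libraries where they do the work, as an engineer would, in place of code of your own. Each camera call takes 0.05 s, during which the arm holds its last target. There are 200 camera calls.

TASK

Get the three beakers ready for the steriliser: nest them upright inside one another in size order on the bench, the off-white one in the blue and the orange one in the off-white, and let go of them. Then lift the steriliser's sprung lid by its red bar until the bar is level with the yellow ball of the mark pointer, and finish while still holding the lid steady there with the gripper, so that a colleague can load the set. Leave the pointer and everything else on the bench where it is.

Things in the scene. Friction and masses are not known exactly. Their poses are not given: they have to be found in the camera images.
- large_mid (a point): Centre, half-way up, of the largest (widest, lowest) beaker: blue, rigid plastic, straight-sided round and open at the top, 86 mm outside diameter, 60 mm high, wall 3 mm, floor 4 mm. Stands upright on the bench at the start; z axis up. It need not be picked up.
- medium_mid (a point): Centre, half-way up, of the middle beaker: off-white, rigid plastic, straight-sided round and open at the top, 60 mm outside diameter, 81 mm high, wall 3 mm, floor 4 mm. Stands upright on the bench at the start; z axis up. Standing in the largest it shows 25 mm above that rim, and its centre is 14.5 mm above the largest's centre.
- small_mid (a point): Centre, half-way up, of the smallest (narrowest, tallest) beaker: orange, rigid plastic, straight-sided round and open at the top, 36 mm outside diameter, 106 mm high, wall 3 mm, floor 4 mm. Stands upright on the bench at the start; z axis up. Standing in the middle one it shows 29 mm above that rim, and its centre is 16.5 mm above the middle one's centre. Top of the finished nest: 114 mm above the bench.
- bar (a point): Centre of the lid's red round handle bar, 14 mm thick, 120 mm long along this point's y, on end posts, 47 mm above the lid (170 mm above the bench when shut). Fingers close on it from above, across it; it turns between them as the lid swings. The point turns with the lid; its x, level when shut, points towards the hinge side. From bar centre to hinge line: 185 mm along x, 60 mm down along z.
- lid_hinge (a point): Middle of the lid's hinge line, on the rear top edge (110 mm above the bench) of the steriliser: a fixed white box 220 x 240 mm, 110 mm high, with a blue lid 240 mm wide hinged at the side away from the robot. Turns with the lid; y is the hinge axis. In its frame the bar centre lies at x -185, y 0, z +60 mm.
- lid (a joint): Lid angle, rad: 0 shut, grows as the front edge rises (up to 1.5). A spring hinge always pulls it shut: the force needed at the bar, along its path, is about 4 to 7 N near shut, rising to about 7 to 9 N at 0.85 rad. It falls shut if let go.
- ball (a point): Centre of the yellow ball, 22 mm, on the tip of the thin steel mark pointer beside the box (on the left seen from the robot). The pointer turns about the hinge line and the ball is as far from it as the bar, so at the marked lid angle the ball is in line with the bar, at its height, 150 mm from the bar's centre along y. Its x axis turns with the pointer as the bar's does with the lid.
- pointer (a joint): Marked angle, rad, on the same scale as the lid's angle; between 0.55 and 0.85, different every time. Stiff; leave it alone.
- timer: white round bench timer, 50 mm across, 30 mm high; origin at the centre of its underside. A bystander.
- calculator: black pocket calculator, 75 x 140 x 17 mm; origin at the centre of its underside. A bystander.
- tipbox: closed blue pipette-tip box, 123 x 88 x 68 mm; origin at the centre of its underside. A bystander.
- tubeblock: flat blue tube block with small holes, 85 x 130 x 28 mm; origin at the centre of its underside. A bystander.
- reagent: clear glass bottle with blue cap, 84 mm across, 170 mm high; origin at the centre of its underside. A bystander.
- jar: amber jar with white cap, 66 mm across, 100 mm high; origin at the centre of its underside. A bystander.
Mind the look-alikes: they are no part of the job. There is more than one size of the part that bears small_mid; the job needs the larger. Leave any pink look-alike of the part that bears medium_mid alone.

How it is judged:
By the outcome, as a careful person would: the job done as asked, in the order asked, and still so for the second after the job is handed in, while the arm keeps its last pose, push and grip.
It also fails if it takes over 72 s, if anything falls off the work surface, if the arm or the gripper's body presses on something with over 40 N, if the wrist force passes 120 N, or if a joint passes its speed limit or range.

## Working session

There is one attempt and no reset: what is moved stays moved. The work goes in short steps, Python scripts to look and compute and a tool call to move; the robot and the scene stay as the last step left them, time stands still between calls to the robot, and variables do not carry over. Pictures are saved under pics/ and viewed, at most 14 in all, crops included, and the job is handed in when it is done.

Besides the shell and the picture viewer there is one more tool, called as name(argument=value, ...) on one line, values as JSON. jog_arm: Moves the arm, as the interface text tells. Its arguments: {"type":"object","properties":{"plan":{"type":"array"},"grip_force":{"type":"number"}},"required":["plan"]}

```bash
mkdir -p pics
cat > h.py <<'E'
import numpy as np, cv2
from rig import sensors, imaging, manip
def shot(n,f):
    d=imaging.get_image(n); cv2.imwrite(f'pics/{f}.png',d['image'][:,:,::-1]); np.savez(f'pics/{f}.npz',**{k:d[k] for k in('image','K','k1','extrinsics')}); return d
def load(f): return dict(np.load(f'pics/{f}.npz'))
def proj(d,p):
    E=np.array(d['extrinsics']);c=(E[:3,:3]@np.atleast_2d(p).T).T+E[:3,3]
    u=np.stack([c[:,0],-c[:,1]],1)/(-c[:,2:3]); r2=(u**2).sum(1,keepdims=True)
    u=u*(1+d['k1']*r2); K=np.array(d['K']); return np.stack([K[0,0]*u[:,0]+K[0,2],K[1,1]*u[:,1]+K[1,2]],1)
def ray(d,px):
    K=np.array(d['K']);E=np.array(d['extrinsics'])
    t=np.array([(px[0]-K[0,2])/K[0,0],(px[1]-K[1,2])/K[1,1]]);u=t.copy()
    for _ in range(20): u=t/(1+d['k1']*(u@u))
    v=E[:3,:3].T@np.array([u[0],-u[1],-1]);o=-E[:3,:3].T@E[:3,3]; return o,v
def atz(d,px,z):
    o,v=ray(d,px); return o+v*(z-o[2])/v[2]
E
python3 - <<'E'
from h import *
a=shot('top','t0');b=shot('side','s0');c=shot('wrist','w0')
for d in(a,b,c): print(np.round(d['K'],1).tolist(),d['k1'],np.round(d['extrinsics'],3).tolist())
s=sensors.get_state();print(s,manip.tcp_to_tips)
cv2.imwrite('pics/m0.png',np.vstack([cv2.resize(x['image'],(480,300))[:,:,::-1] for x in(b,c)]))
E
```

```text
[[498.6, 0.0, 316.2], [0.0, 498.6, 200.2], [0.0, 0.0, 1.0]] -0.1416285850986855 [[-0.013, -1.0, -0.0, 0.004], [0.986, -0.013, 0.164, -0.566], [-0.164, 0.002, 0.986, -1.626], [0.0, 0.0, 0.0, 1.0]]
[[415.9, 0.0, 318.2], [0.0, 415.9, 196.2], [0.0, 0.0, 1.0]] -0.09076192007016631 [[0.688, -0.726, -0.021, -0.345], [0.469, 0.422, 0.776, -0.361], [-0.554, -0.543, 0.631, -0.905], [0.0, 0.0, 0.0, 1.0]]
[[280.9, 0.0, 315.0], [0.0, 280.9, 196.8], [0.0, 0.0, 1.0]] -0.03390406310588187 [[0.262, 0.965, -0.001, -0.575], [-0.922, 0.25, -0.296, 0.039], [-0.286, 0.079, 0.955, -0.379], [0.0, 0.0, 0.0, 1.0]]
{'clock': 0.15, 'qpos': array([ 1.18402486e+00,  2.76453078e-01,  1.50583668e+00, -1.24495147e-05,
        1.36071577e+00, -1.21000303e-01]), 'qd': array([-0.00043782, -0.0029526 , -0.00368077,  0.00089697, -0.00127194,
        0.00073978]), 'effort': array([ 1.02946483e-04, -4.17149341e+01, -2.46031183e+01, -3.09738116e-04,
        7.65859731e-03,  5.77369576e-06]), 'position': array([0.15097483, 0.55466612, 0.4040386 ]), 'ee_rot': array([-1.71542078e-04,  1.32493508e-01,  9.91183621e-01, -6.85320711e-04]), 'contact_force': array([-0.41161641,  0.10191026,  0.47375469]), 'moment': array([-0.00064147,  0.00339859, -0.03102427]), 'gripper_force': 0.0, 'width': 0.08530323473308046} 0.1734
```

View pics/t0.png

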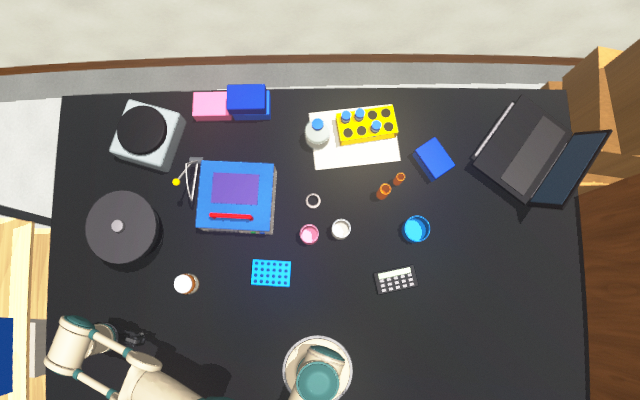

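View pics/m0.png

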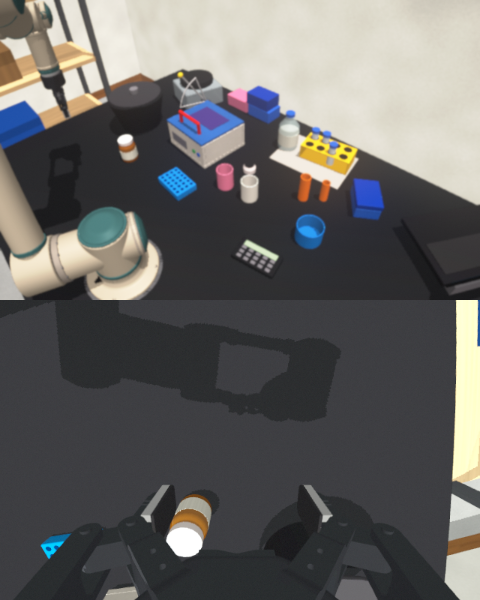

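Top view: blue beaker (417,229), off-white (341,229), pink decoy (310,234), large orange (385,191), small orange (399,178), bar (231,216), ball (176,182). I'll fit these now.

```bash
cat >> h.py <<'E'
from scipy.optimize import least_squares
from scipy.spatial import ConvexHull
def seg(d,kind,win):
    x0,y0,x1,y1=[int(v) for v in win]
    h=cv2.cvtColor(d['image'],cv2.COLOR_RGB2HSV).astype(int);H,S,V=h[...,0],h[...,1],h[...,2]
    m={'blue':(H>92)&(H<115)&(S>110)&(V>70),'white':(S<70)&(V>105),'orange':(H<18)&(S>120)&(V>60),'red':((H<6)|(H>174))&(S>150)&(V>90),'yellow':(H>22)&(H<34)&(S>150)&(V>120)}[kind]
    o=np.zeros(m.shape,np.uint8);o[y0:y1,x0:x1]=m[y0:y1,x0:x1]
    n,l,st,c=cv2.connectedComponentsWithStats(o); 
    k=1+np.argmax(st[1:,4]); return (l==k).astype(np.uint8),c[k],st[k]
def cyl(d,xy,r,hh,z0=0):
    t=np.linspace(0,2*np.pi,60);P=[[xy[0]+r*np.cos(a),xy[1]+r*np.sin(a),z] for z in(z0,z0+hh) for a in t]
    q=proj(d,P);return q[ConvexHull(q).vertices]
def fitcyl(views,r,hh,x0,z0=0):
    def cen(m):
        c=max(cv2.findContours(m,0,cv2.CHAIN_APPROX_NONE)[0],key=len)[:,0,:]; hl=cv2.convexHull(c); b=[c[:,0].min()-.5,c[:,0].max()+.5,c[:,1].min()-.5,c[:,1].max()+.5]; return np.array(b)
    T=[cen(m) for _,m in views]
    def f(x):
        e=[]
        for (d,_),t in zip(views,T):
            q=cyl(d,x,r,hh,z0);e+=list(np.array([q[:,0].min(),q[:,0].max(),q[:,1].min(),q[:,1].max()])-t)
        return e
    s=least_squares(f,x0,loss='soft_l1');return s.x,np.round(f(s.x),1)
E
python3 - <<'E'
from h import *
a=load('t0');b=load('s0')
for n,k,px,z,r,h in[('L','blue',(417,229),.03,.043,.06),('M','white',(341,229),.04,.03,.081),('S','orange',(385,191),.05,.018,.106),('s','orange',(400,178),.04,.014,.08)]:
    g=atz(a,px,z)
    vs=[]
    for d in(a,b):
        q=cyl(d,g[:2],r,h);w=[q[:,0].min()-6,q[:,1].min()-6,q[:,0].max()+6,q[:,1].max()+6]
        m,c,s=seg(d,k,w);vs.append((d,m))
    print(n,g.round(3),fitcyl(vs,r,h,g[:2]),[fitcyl([v],r,h,g[:2])[0].round(4) for v in vs])
def tri(p,q):
    o1,v1=ray(a,p);o2,v2=ray(b,q);A=np.stack([v1,-v2],1);s=np.linalg.lstsq(A,o2-o1,rcond=None)[0];x,y=o1+v1*s[0],o2+v2*s[1];return (x+y)/2,np.linalg.norm(x-y)
ca=seg(a,'yellow',(165,170,190,195));cb=seg(b,'yellow',(225,85,260,110))
print('ball',ca[1],cb[1],ca[2],cb[2],tri(ca[1],cb[1]))
ma=seg(a,'red',(200,200,265,228));mb=seg(b,'red',(230,140,275,185));print(ma[1:],mb[1:])
R=cv2.minAreaRect(cv2.findNonZero(ma[0]));bx=cv2.boxPoints(R);print(R,[atz(a,p,.17).round(4) for p in bx],atz(a,R[0],.17))
p=atz(a,ma[1],.17);print(p,proj(b,p))
# lid corners picture
im=np.hstack([cv2.resize(a['image'][140:250,160:290],None,fx=3,fy=3),cv2.resize(b['image'][80:220,205:335],(390,330*140//110))[:330]])
cv2.imwrite('pics/c1.png',im[:,:,::-1])
E
```

```text
L [ 0.466 -0.343  0.03 ] (array([ 0.46700115, -0.33854648]), array([ 1.1, -0.3,  0.4, -0.4,  0.6, -1. ,  0.9, -1.3])) [array([ 0.4671, -0.3372]), array([ 0.4664, -0.3396])]
M [ 0.469 -0.085  0.04 ] (array([ 0.46967057, -0.08232478]), array([ 0.3, -0.6,  0.7, -0.8,  1. , -0.6,  6.3, -0.9])) [array([ 0.4697, -0.083 ]), array([ 0.4715, -0.08  ])]
S [ 0.594 -0.236  0.05 ] (array([ 0.59089753, -0.22971287]), array([ 0.6, -0.5,  0.9,  0.1,  1. , -0.3, -0.1, -0.7])) [array([ 0.5927, -0.2297]), array([ 0.589, -0.23 ])]
s [ 0.64 -0.29  0.04] (array([ 0.63643903, -0.28495054]), array([ 0.1,  0.1,  1. , -0.1,  0.3, -0.1,  0.1, -1.1])) [array([ 0.6381, -0.2847]), array([ 0.6347, -0.2857])]
ball [175.54 181.54] [239.90243902  98.87804878] [172 178   8   8  50] [237  96   7   7  41] (array([0.58910177, 0.40971796, 0.27539911]), np.float64(0.0002721065583042373))
(array([229.73154362, 215.4966443 ]), array([210, 213,  42,   6, 149], dtype=int32)) (array([251.28658537, 158.00609756]), array([238, 146,  29,  32, 164], dtype=int32))
((230.5004425048828, 215.48486328125), (41.132633209228516, 4.089032173156738), 1.7357045412063599) [array([0.4974, 0.3273, 0.17  ]), array([0.5102, 0.3272, 0.17  ]), array([0.5048, 0.1985, 0.17  ]), array([0.492 , 0.1988, 0.17  ])] [0.50109857 0.26273362 0.17      ]
[0.50108937 0.26513813 0.17      ] [[251.44641521 156.07287551]]
```

View pics/c1.png

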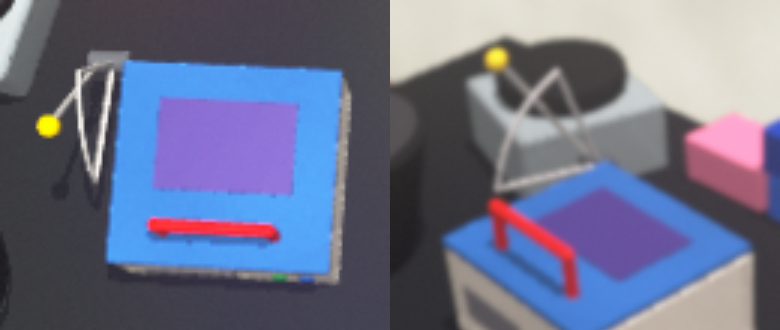

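jog_arm(plan=[{"az": 1},{"az": 1},{"az": 1},{"az": 1},{"az": 1},{"az": 1},{"az": 1},{"az": 1},{"az": 1},{"az": 1},{"az": 1},{"az": 1},{"az": 0.46},{}], grip_force=30)

```text
$.plan[0]: bad value
```

jog_arm(plan=[{"dx": -15,"dy": 8},{"dx": -30,"dy": 15},{"dx": -36,"dy": 18},{"dx": -36,"dy": 18},{"dx": -36,"dy": 18},{"dx": -36,"dy": 18},{"dx": -36,"dy": 18},{"dx": -36,"dy": 18},{"dx": -36,"dy": 18},{"dx": -36,"dy": 18},{"dx": -36,"dy": 18},{"dx": -36,"dy": 18},{"dx": -36,"dy": 18},{"dx": -36,"dy": 18},{"dx": -36,"dy": 18},{"dx": -36,"dy": 18},{"dx": -36,"dy": 18},{"dx": -36,"dy": 18},{"dx": -16,"dy": 8},{}])

```text
$.plan[0]: bad value
```

jog_arm(plan=[{"dx": 0,"dy": 0,"dz": 0,"ax": 0,"ay": 0,"az": 1,"grip": 0}], grip_force=30)

```text
clock: 0.23
position: [0.151, 0.5547, 0.4042]
ee_rot: [-0.0, 0.185, 0.983, -0.0]
contact_force: [0.8, 1.1, -0.0]
width: 0.0852
gripper_force: 0.0
```

jog_arm(plan=[{"dx": 0,"dy": 0,"dz": 0,"ax": 0,"ay": 0,"az": 1,"grip": 0},{"dx": 0,"dy": 0,"dz": 0,"ax": 0,"ay": 0,"az": 1,"grip": 0},{"dx": 0,"dy": 0,"dz": 0,"ax": 0,"ay": 0,"az": 1,"grip": 0},{"dx": 0,"dy": 0,"dz": 0,"ax": 0,"ay": 0,"az": 1,"grip": 0},{"dx": 0,"dy": 0,"dz": 0,"ax": 0,"ay": 0,"az": 1,"grip": 0},{"dx": 0,"dy": 0,"dz": 0,"ax": 0,"ay": 0,"az": 1,"grip": 0},{"dx": 0,"dy": 0,"dz": 0,"ax": 0,"ay": 0,"az": 1,"grip": 0},{"dx": 0,"dy": 0,"dz": 0,"ax": 0,"ay": 0,"az": 1,"grip": 0},{"dx": 0,"dy": 0,"dz": 0,"ax": 0,"ay": 0,"az": 1,"grip": 0},{"dx": 0,"dy": 0,"dz": 0,"ax": 0,"ay": 0,"az": 1,"grip": 0},{"dx": 0,"dy": 0,"dz": 0,"ax": 0,"ay": 0,"az": 1,"grip": 0},{"dx": 0,"dy": 0,"dz": 0,"ax": 0,"ay": 0,"az": 0.46,"grip": 0},{"dx": 0,"dy": 0,"dz": 0,"ax": 0,"ay": 0,"az": 0,"grip": 0}])

```text
clock: 1.32
position: [0.151, 0.5547, 0.4043]
ee_rot: [0.0, 0.707, 0.707, -0.0]
contact_force: [-0.3, -0.1, 0.3]
width: 0.0856
gripper_force: 0.0
```

jog_arm(plan=[{"dx": -36,"dy": 18,"dz": 0,"ax": 0,"ay": 0,"az": 0,"grip": 0},{"dx": -36,"dy": 18,"dz": 0,"ax": 0,"ay": 0,"az": 0,"grip": 0},{"dx": -36,"dy": 18,"dz": 0,"ax": 0,"ay": 0,"az": 0,"grip": 0},{"dx": -36,"dy": 18,"dz": 0,"ax": 0,"ay": 0,"az": 0,"grip": 0},{"dx": -36,"dy": 18,"dz": 0,"ax": 0,"ay": 0,"az": 0,"grip": 0},{"dx": -36,"dy": 18,"dz": 0,"ax": 0,"ay": 0,"az": 0,"grip": 0},{"dx": -36,"dy": 18,"dz": 0,"ax": 0,"ay": 0,"az": 0,"grip": 0},{"dx": -36,"dy": 18,"dz": 0,"ax": 0,"ay": 0,"az": 0,"grip": 0},{"dx": -36,"dy": 18,"dz": 0,"ax": 0,"ay": 0,"az": 0,"grip": 0},{"dx": -36,"dy": 18,"dz": 0,"ax": 0,"ay": 0,"az": 0,"grip": 0},{"dx": -36,"dy": 18,"dz": 0,"ax": 0,"ay": 0,"az": 0,"grip": 0},{"dx": -36,"dy": 18,"dz": 0,"ax": 0,"ay": 0,"az": 0,"grip": 0},{"dx": -36,"dy": 18,"dz": 0,"ax": 0,"ay": 0,"az": 0,"grip": 0},{"dx": -36,"dy": 18,"dz": 0,"ax": 0,"ay": 0,"az": 0,"grip": 0},{"dx": -36,"dy": 18,"dz": 0,"ax": 0,"ay": 0,"az": 0,"grip": 0},{"dx": -36,"dy": 18,"dz": 0,"ax": 0,"ay": 0,"az": 0,"grip": 0},{"dx": -36,"dy": 18,"dz": 0,"ax": 0,"ay": 0,"az": 0,"grip": 0},{"dx": -25,"dy": 13,"dz": 0,"ax": 0,"ay": 0,"az": 0,"grip": 0},{"dx": 0,"dy": 0,"dz": 0,"ax": 0,"ay": 0,"az": 0,"grip": 0},{"dx": 0,"dy": 0,"dz": 0,"ax": 0,"ay": 0,"az": 0,"grip": 0}])

```text
clock: 2.98
position: [0.4706, -0.0834, 0.4041]
ee_rot: [-0.001, 0.708, 0.707, -0.0]
contact_force: [-0.3, 0.7, 1.1]
width: 0.0854
gripper_force: 0.0
```

Run:
```python
from h import *
d=shot('wrist','w1');s=sensors.get_state();print(s['position'],s['qpos'].round(3))
for n,p,h in[('M',(.4697,-.0823),.081),('L',(.467,-.3385),.06),('S',(.591,-.2297),.106)]:
    print(n,proj(d,[[*p,h],[*p,0]]).round(0).tolist())
for n,p,r,h in[('M',(.4697,-.0823),.03,.081),('L',(.467,-.3385),.043,.06)]:
    q=cyl(d,p,r,h).astype(np.int32);im=d['image'];cv2.polylines(im,[q],True,(0,255,0))
cv2.imwrite('pics/w1o.png',im[:,:,::-1])
```

```text
[ 0.46994601 -0.08227074  0.40419005] [-3.200e-01  1.280e-01  1.701e+00  1.000e-03  1.314e+00 -3.200e-01]
M [[314.0, 183.0], [314.0, 168.0]]
L [[312.0, 353.0], [313.0, 323.0]]
S [[419.0, 312.0], [395.0, 264.0]]
```

View pics/w1o.png

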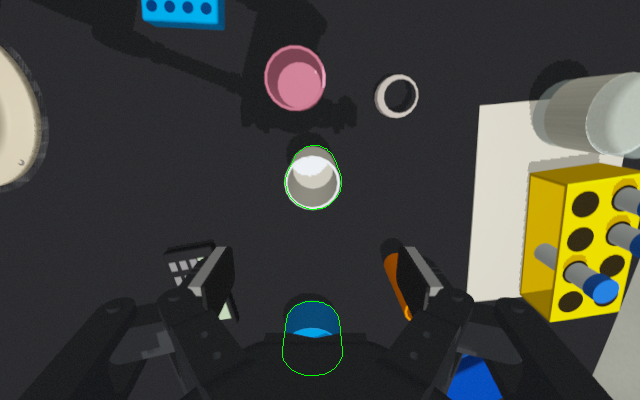

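The model outline matches the off-white beaker (313,182), so I descend and grip it high.

jog_arm(plan=[{"dx": 0,"dy": 0,"dz": 38,"ax": 0,"ay": 0,"az": 0,"grip": 0},{"dx": 0,"dy": 0,"dz": 38,"ax": 0,"ay": 0,"az": 0,"grip": 0},{"dx": 0,"dy": 0,"dz": 38,"ax": 0,"ay": 0,"az": 0,"grip": 0},{"dx": 0,"dy": 0,"dz": 38,"ax": 0,"ay": 0,"az": 0,"grip": 0},{"dx": 0,"dy": 0,"dz": 20,"ax": 0,"ay": 0,"az": 0,"grip": 0},{"dx": 0,"dy": 0,"dz": 0,"ax": 0,"ay": 0,"az": 0,"grip": 0},{"dx": 0,"dy": 0,"dz": 0,"ax": 0,"ay": 0,"az": 0,"grip": 0.4},{"dx": 0,"dy": 0,"dz": 0,"ax": 0,"ay": 0,"az": 0,"grip": 0.5},{"dx": 0,"dy": 0,"dz": 0,"ax": 0,"ay": 0,"az": 0,"grip": 0.5},{"dx": 0,"dy": 0,"dz": 0,"ax": 0,"ay": 0,"az": 0,"grip": 0.5},{"dx": 0,"dy": 0,"dz": 0,"ax": 0,"ay": 0,"az": 0,"grip": 0.5},{"dx": 0,"dy": 0,"dz": 0,"ax": 0,"ay": 0,"az": 0,"grip": 0.5},{"dx": 0,"dy": 0,"dz": 0,"ax": 0,"ay": 0,"az": 0,"grip": 0.5}], grip_force=30)

```text
clock: 4.12
position: [0.4706, -0.0822, 0.2347]
ee_rot: [0.001, 0.707, 0.707, 0.001]
contact_force: [-2.1, 0.3, 7.2]
width: 0.0605
gripper_force: 32.1
```

Run:
```python
from h import *
d=shot('wrist','w2');b=shot('side','s2')
s=sensors.get_state();print(s['position'],s['width'],s['gripper_force'])
im=np.hstack([d['image'][100:400,120:520],cv2.resize(b['image'][150:300,260:460],(400,300))]);cv2.imwrite('pics/c2.png',im[:,:,::-1])
```

```text
[ 0.47059413 -0.082168    0.23470466] 0.05974605301279319 32.14870423427783
```

View pics/c2.png

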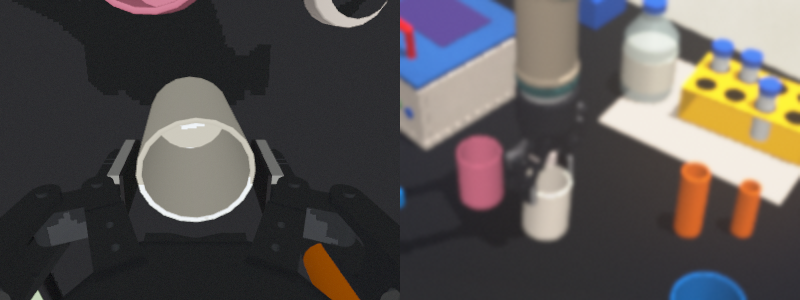

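Off-white beaker held between the pads at 60 mm. I lift it and carry it over the blue one.

jog_arm(plan=[{"dx": 0,"dy": 0,"dz": -15,"ax": 0,"ay": 0,"az": 0,"grip": 0.5},{"dx": 0,"dy": 0,"dz": -30,"ax": 0,"ay": 0,"az": 0,"grip": 0.5},{"dx": 0,"dy": 0,"dz": -35,"ax": 0,"ay": 0,"az": 0,"grip": 0.5},{"dx": 0,"dy": 0,"dz": -20,"ax": 0,"ay": 0,"az": 0,"grip": 0.5},{"dx": -20,"dy": 0,"dz": 0,"ax": 0,"ay": 0,"az": 0,"grip": 0.5},{"dx": -35,"dy": -1,"dz": 0,"ax": 0,"ay": 0,"az": 0,"grip": 0.5},{"dx": -35,"dy": -1,"dz": 0,"ax": 0,"ay": 0,"az": 0,"grip": 0.5},{"dx": -35,"dy": -1,"dz": 0,"ax": 0,"ay": 0,"az": 0,"grip": 0.5},{"dx": -35,"dy": -1,"dz": 0,"ax": 0,"ay": 0,"az": 0,"grip": 0.5},{"dx": -35,"dy": 0,"dz": 0,"ax": 0,"ay": 0,"az": 0,"grip": 0.5},{"dx": -35,"dy": 0,"dz": 0,"ax": 0,"ay": 0,"az": 0,"grip": 0.5},{"dx": -20,"dy": 0,"dz": 0,"ax": 0,"ay": 0,"az": 0,"grip": 0.5},{"dx": -6,"dy": 0,"dz": 0,"ax": 0,"ay": 0,"az": 0,"grip": 0.5},{"dx": 0,"dy": 0,"dz": 0,"ax": 0,"ay": 0,"az": 0,"grip": 0.5},{"dx": 0,"dy": 0,"dz": 0,"ax": 0,"ay": 0,"az": 0,"grip": 0.5}])

```text
clock: 5.47
position: [0.4661, -0.3375, 0.3329]
ee_rot: [-0.0, 0.707, 0.707, 0.0]
contact_force: [-0.9, 0.2, 0.2]
width: 0.0601
gripper_force: 32.8
```

Run:
```python
from h import *
d=shot('wrist','w3');b=shot('side','s3')
s=sensors.get_state();p=s['position'];print(p,s['width'],s['gripper_force'],s['contact_force'],s['ee_rot'])
for dd in(d,b):
    for c,r,h,z in[((.467,-.3385),.043,.06,0),(p[:2],.03,.081,p[2]-.2347)]:
        cv2.polylines(dd['image'],[cyl(dd,c,r,h,z).astype(np.int32)],True,(0,255,0))
im=np.hstack([d['image'][100:400,120:520],cv2.resize(b['image'][210:360,320:520],(400,300))]);cv2.imwrite('pics/c3.png',im[:,:,::-1])
```

```text
[ 0.46614747 -0.33660042  0.33289886] 0.05928225656976247 32.84418143914081 [ 0.61581465 -0.00175975 -1.00523069] [-3.52226362e-04  7.06665201e-01  7.07547902e-01  3.68950230e-04]
```

View pics/c3.png

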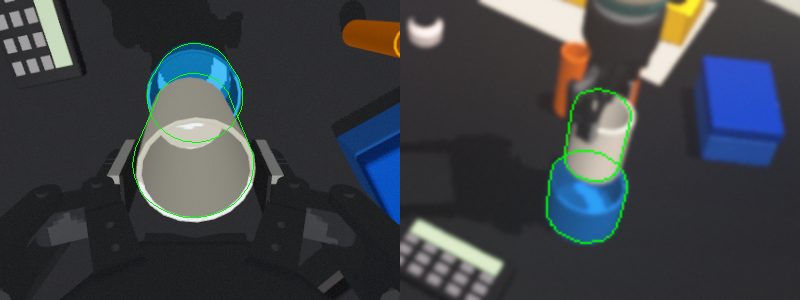

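jog_arm(plan=[{"dx": -2,"dy": 1,"dz": 20,"ax": 0,"ay": 0,"az": 0,"grip": 0.5},{"dx": 0,"dy": 0,"dz": 25,"ax": 0,"ay": 0,"az": 0,"grip": 0.5},{"dx": 0,"dy": 0,"dz": 20,"ax": 0,"ay": 0,"az": 0,"grip": 0.5},{"dx": 0,"dy": 0,"dz": 12,"ax": 0,"ay": 0,"az": 0,"grip": 0.5},{"dx": 0,"dy": 0,"dz": 6,"ax": 0,"ay": 0,"az": 0,"grip": 0.5},{"dx": 0,"dy": 0,"dz": 3,"ax": 0,"ay": 0,"az": 0,"grip": 0.5},{"dx": 0,"dy": 0,"dz": 0,"ax": 0,"ay": 0,"az": 0,"grip": 0.5},{"dx": 0,"dy": 0,"dz": 0,"ax": 0,"ay": 0,"az": 0,"grip": 0.5}])

```text
clock: 6.23
position: [0.4677, -0.3399, 0.2476]
ee_rot: [0.001, 0.707, 0.707, 0.0]
contact_force: [0.1, -0.6, -0.9]
width: 0.0596
gripper_force: 32.8
```

jog_arm(plan=[{"dx": 0,"dy": 0,"dz": 2,"ax": 0,"ay": 0,"az": 0,"grip": 0.5},{"dx": 0,"dy": 0,"dz": 2,"ax": 0,"ay": 0,"az": 0,"grip": 0.5},{"dx": 0,"dy": 0,"dz": 2,"ax": 0,"ay": 0,"az": 0,"grip": 0.5},{"dx": 0,"dy": 0,"dz": 0,"ax": 0,"ay": 0,"az": 0,"grip": 0.5}])

```text
clock: 6.57
position: [0.4671, -0.34, 0.2405]
ee_rot: [-0.0, 0.707, 0.707, 0.0]
contact_force: [-0.5, 0.1, -1.4]
width: 0.0598
gripper_force: 32.8
```

jog_arm(plan=[{"dx": 0,"dy": 0,"dz": 1,"ax": 0,"ay": 0,"az": 0,"grip": 0.5},{"dx": 0,"dy": 0,"dz": 1,"ax": 0,"ay": 0,"az": 0,"grip": 0.5},{"dx": 0,"dy": 0,"dz": 0,"ax": 0,"ay": 0,"az": 0,"grip": 0.5}])

```text
clock: 6.82
position: [0.4672, -0.3403, 0.2389]
ee_rot: [0.0, 0.707, 0.707, -0.0]
contact_force: [-0.4, -0.4, 0.7]
width: 0.0595
gripper_force: 33.0
```

jog_arm(plan=[{"dx": 0,"dy": 0,"dz": 0,"ax": 0,"ay": 0,"az": 0,"grip": 0.3},{"dx": 0,"dy": 0,"dz": 0,"ax": 0,"ay": 0,"az": 0,"grip": 0},{"dx": 0,"dy": 0,"dz": 0,"ax": 0,"ay": 0,"az": 0,"grip": 0},{"dx": 0,"dy": 0,"dz": 0,"ax": 0,"ay": 0,"az": 0,"grip": 0},{"dx": 0,"dy": 0,"dz": -10,"ax": 0,"ay": 0,"az": 0,"grip": 0},{"dx": 0,"dy": 0,"dz": -30,"ax": 0,"ay": 0,"az": 0,"grip": 0},{"dx": 0,"dy": 0,"dz": -38,"ax": 0,"ay": 0,"az": 0,"grip": 0},{"dx": 0,"dy": 0,"dz": -38,"ax": 0,"ay": 0,"az": 0,"grip": 0},{"dx": 0,"dy": 0,"dz": -34,"ax": 0,"ay": 0,"az": 0,"grip": 0},{"dx": 22,"dy": 25,"dz": 0,"ax": 0,"ay": 0,"az": 0,"grip": 0},{"dx": 22,"dy": 25,"dz": 0,"ax": 0,"ay": 0,"az": 0,"grip": 0},{"dx": 22,"dy": 25,"dz": 0,"ax": 0,"ay": 0,"az": 0,"grip": 0},{"dx": 22,"dy": 25,"dz": 0,"ax": 0,"ay": 0,"az": 0,"grip": 0},{"dx": 22,"dy": 24,"dz": 0,"ax": 0,"ay": 0,"az": 0,"grip": 0},{"dx": 0,"dy": 0,"dz": 0,"ax": 0,"ay": 0,"az": -1,"grip": 0},{"dx": 0,"dy": 0,"dz": 0,"ax": 0,"ay": 0,"az": -1,"grip": 0},{"dx": 0,"dy": 0,"dz": 0,"ax": 0,"ay": 0,"az": -1,"grip": 0},{"dx": 0,"dy": 0,"dz": 0,"ax": 0,"ay": 0,"az": -1,"grip": 0},{"dx": 0,"dy": 0,"dz": 0,"ax": 0,"ay": 0,"az": -1,"grip": 0},{"dx": 0,"dy": 0,"dz": 0,"ax": 0,"ay": 0,"az": -1,"grip": 0}])

```text
clock: 8.48
position: [0.5912, -0.2299, 0.3894]
ee_rot: [0.0, 0.452, 0.892, 0.0]
contact_force: [0.3, 0.4, -0.3]
width: 0.0854
gripper_force: 0.0
```

jog_arm(plan=[{"dx": 0,"dy": 0,"dz": 0,"ax": 0,"ay": 0,"az": -0.6,"grip": 0},{"dx": 0,"dy": 0,"dz": 0,"ax": 0,"ay": 0,"az": 0,"grip": 0},{"dx": 0,"dy": 0,"dz": 0,"ax": 0,"ay": 0,"az": 0,"grip": 0}])

```text
clock: 8.73
position: [0.5911, -0.23, 0.3892]
ee_rot: [0.0, 0.426, 0.905, 0.0]
contact_force: [1.0, 0.2, -0.7]
width: 0.0858
gripper_force: 0.0
```

Run:
```python
from h import *
d=shot('wrist','w4');b=shot('side','s4')
s=sensors.get_state();p=s['position'];print(p,s['ee_rot'],s['qpos'])
for dd in(d,b):
    for c,r,h,z in[((.467,-.3385),.043,.06,0),((.467,-.3385),.03,.081,.004),((.591,-.2297),.018,.106,0)]:
        cv2.polylines(dd['image'],[cyl(dd,c,r,h,z).astype(np.int32)],True,(0,255,0))
im=np.hstack([d['image'][0:300,120:520],cv2.resize(b['image'][200:350,320:520],(400,300))]);cv2.imwrite('pics/c4.png',im[:,:,::-1])
```

```text
[ 0.59114623 -0.2300563   0.38899502] [1.28829199e-04 4.26277048e-01 9.04592648e-01 5.67320078e-05] [-4.80798364e-01  3.73581656e-01  1.39750543e+00  1.26315942e-04
  1.37025271e+00 -1.17087352e+00]
```

View pics/c4.png

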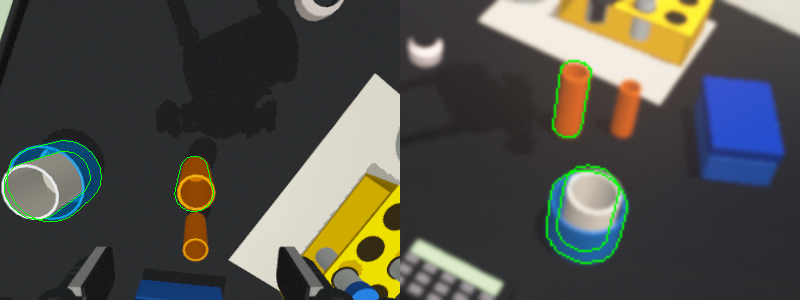

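jog_arm(plan=[{"dx": 0,"dy": 0,"dz": 38,"ax": 0,"ay": 0,"az": 0,"grip": 0},{"dx": 0,"dy": 0,"dz": 38,"ax": 0,"ay": 0,"az": 0,"grip": 0},{"dx": 0,"dy": 0,"dz": 38,"ax": 0,"ay": 0,"az": 0,"grip": 0},{"dx": 0,"dy": 0,"dz": 20,"ax": 0,"ay": 0,"az": 0,"grip": 0},{"dx": 0,"dy": 0,"dz": 0,"ax": 0,"ay": 0,"az": 0,"grip": 0.3},{"dx": 0,"dy": 0,"dz": 0,"ax": 0,"ay": 0,"az": 0,"grip": 0.5},{"dx": 0,"dy": 0,"dz": 0,"ax": 0,"ay": 0,"az": 0,"grip": 0.6},{"dx": 0,"dy": 0,"dz": 0,"ax": 0,"ay": 0,"az": 0,"grip": 0.7},{"dx": 0,"dy": 0,"dz": 0,"ax": 0,"ay": 0,"az": 0,"grip": 0.8},{"dx": 0,"dy": 0,"dz": 0,"ax": 0,"ay": 0,"az": 0,"grip": 0.8},{"dx": 0,"dy": 0,"dz": 0,"ax": 0,"ay": 0,"az": 0,"grip": 0.8},{"dx": 0,"dy": 0,"dz": 0,"ax": 0,"ay": 0,"az": 0,"grip": 0.8}], grip_force=30)

```text
clock: 9.83
position: [0.5921, -0.2305, 0.2573]
ee_rot: [0.003, 0.426, 0.905, -0.0]
contact_force: [-0.9, -0.2, 5.9]
width: 0.034
gripper_force: 30.7
```

jog_arm(plan=[{"dx": 0,"dy": 0,"dz": -15,"ax": 0,"ay": 0,"az": 0,"grip": 0.8},{"dx": 0,"dy": 0,"dz": -30,"ax": 0,"ay": 0,"az": 0,"grip": 0.8},{"dx": 0,"dy": 0,"dz": -35,"ax": 0,"ay": 0,"az": 0,"grip": 0.8},{"dx": 0,"dy": 0,"dz": -30,"ax": 0,"ay": 0,"az": 0,"grip": 0.8},{"dx": 0,"dy": 0,"dz": -15,"ax": 0,"ay": 0,"az": 0,"grip": 0.8},{"dx": 0,"dy": 0,"dz": 0,"ax": 0,"ay": 0,"az": 0,"grip": 0.8},{"dx": 0,"dy": 0,"dz": 0,"ax": 0,"ay": 0,"az": 0,"grip": 0.8}])

```text
clock: 10.42
position: [0.591, -0.23, 0.3807]
ee_rot: [0.001, 0.426, 0.905, -0.0]
contact_force: [0.3, 0.4, -1.5]
width: 0.0341
gripper_force: 30.1
```

Run:
```python
from h import *
d=shot('wrist','w5');b=shot('side','s5');a=shot('top','t5')
s=sensors.get_state();p=s['position'];print(p,s['width'],s['ee_rot'])
for c,z in[((.467,-.3385),.085)]:
    for n,dd in zip('wst',(d,b,a)):
        q=cyl(dd,c,.03,.025,.06);w=[max(0,q[:,0].min()-15),max(0,q[:,1].min()-15),q[:,0].max()+15,q[:,1].max()+15]
        try:
            m,cc,st=seg(dd,'white',w); e=cv2.fitEllipse(cv2.convexHull(max(cv2.findContours(m,0,1)[0],key=len))); print(n,st,atz(dd,e[0],.083).round(4),e)
        except Exception as x: print(n,x)
    mb=seg(b,'blue',(360,290,480,400)) if 0 else None
for dd in(d,b,a):
    for c,r,h,z in[((.467,-.3385),.043,.06,0),((.467,-.3385),.03,.025,.06),(p[:2],.018,.106,p[2]-.2573)]:
        cv2.polylines(dd['image'],[cyl(dd,c,r,h,z).astype(np.int32)],True,(0,255,0))
z=lambda i,x,y,w,h:cv2.resize(i['image'][y:y+h,x:x+w],(390,290))
im=np.vstack([np.hstack([z(d,120,0,520,386),z(b,330,200,150,112)]),np.hstack([z(a,370,180,120,90),z(b,360,250,90,67)])]);cv2.imwrite('pics/c5.png',im[:,:,::-1])
```

```text
[ 0.59062216 -0.22980093  0.37763288] 0.03374618003021656 [-1.96630285e-03  4.25719843e-01  9.04852879e-01  1.28180449e-04]
w [ 116  153   82   69 4076] [ 0.4684 -0.3283  0.083 ] ((155.64947509765625, 186.6746063232422), (64.23365020751953, 83.29928588867188), 70.5291976928711)
s [402 284  30  32 751] [ 0.4541 -0.3469  0.083 ] ((415.7720031738281, 299.515380859375), (30.412803649902344, 31.914064407348633), 16.226871490478516)
t [393 202  37  46 853] [ 0.472  -0.3027  0.083 ] ((407.96600341796875, 225.60531616210938), (39.48204803466797, 51.846229553222656), 35.988651275634766)
```

View pics/c5.png

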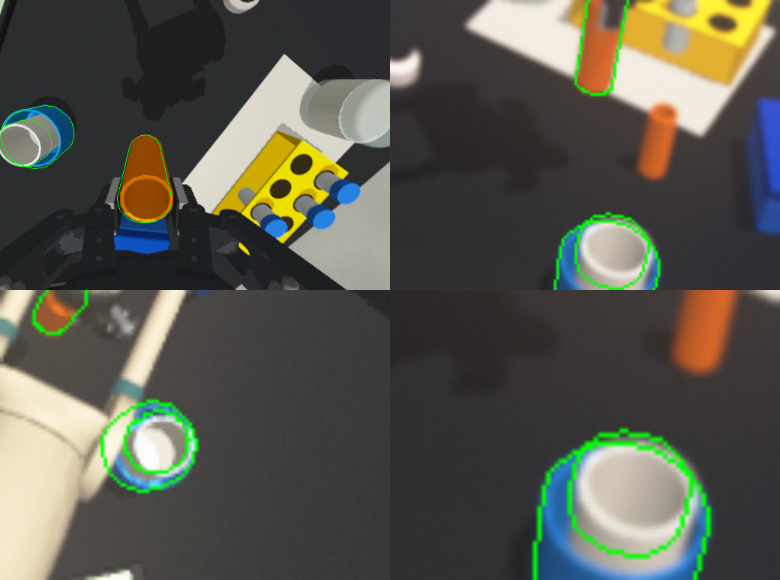

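Run:
```python
from h import *
V=[('w5',[0,3]),('s5',[0,1,2]),('t5',[1,3])]
obs=[];
for f,e in V:
    dd=load(f);q=cyl(dd,(.467,-.340),.03,.025,.06);w=[max(0,q[:,0].min()-12),max(0,q[:,1].min()-12),q[:,0].max()+12,q[:,1].max()+12]
    if f=='t5': w[0]=408
    m,c,st=seg(dd,'white',w);obs.append((dd,e,np.array([st[0]-.5,st[0]+st[2]-.5,st[1]-.5,st[1]+st[3]-.5])))
    print(f,w,st)
def F(x,O):
    r=[]
    for dd,e,b in O:
        q=cyl(dd,x,.03,.001,.084);v=np.array([q[:,0].min(),q[:,0].max(),q[:,1].min(),q[:,1].max()])-b;r+=list(v[e])
    return r
for O in(obs,obs[:1],obs[1:2],obs[2:]):
    s=least_squares(F,[.467,-.34],args=(O,),loss='soft_l1');print(s.x.round(4),np.round(F(s.x,O),1))
```

```text
w5 [np.float64(105.73577871884149), np.float64(148.7538970312621), np.float64(200.15431927889986), np.float64(234.97866669824612)] [ 116  153   82   69 4076]
s5 [np.float64(389.89111562952115), np.float64(271.3207903990126), np.float64(442.0026302823184), np.float64(323.5437987837688)] [402 284  30  32 751]
t5 [408, np.float64(205.78017716397227), np.float64(440.482341702496), np.float64(248.73227608975918)] [408 212  22  27 384]
[ 0.4644 -0.3402] [-0.2  0.1  1.  -2.   0.6 -0.9 -1.6]
[ 0.4645 -0.34  ] [-0. -0.]
[ 0.4664 -0.3403] [ 1.5 -1.5  0.1]
[ 0.459 -0.343] [0. 0.]
```

jog_arm(plan=[{"dx": 0,"dy": -15,"dz": 0,"ax": 0,"ay": 0,"az": 0,"grip": 0.8},{"dx": -1,"dy": -30,"dz": 0,"ax": 0,"ay": 0,"az": 0,"grip": 0.8},{"dx": -1,"dy": -35,"dz": 0,"ax": 0,"ay": 0,"az": 0,"grip": 0.8},{"dx": -1,"dy": -35,"dz": 0,"ax": 0,"ay": 0,"az": 0,"grip": 0.8},{"dx": -1,"dy": -35,"dz": 0,"ax": 0,"ay": 0,"az": 0,"grip": 0.8},{"dx": -1,"dy": -17.5,"dz": 0,"ax": 0,"ay": 0,"az": 0,"grip": 0.8},{"dx": 0,"dy": 0,"dz": 0,"ax": 0,"ay": 0,"az": 0,"grip": 0.8},{"dx": 0,"dy": 0,"dz": 0,"ax": 0,"ay": 0,"az": 0,"grip": 0.8}])

```text
clock: 11.23
position: [0.464, -0.3415, 0.3786]
ee_rot: [-0.001, 0.427, 0.904, 0.001]
contact_force: [0.1, 0.9, -1.3]
width: 0.0339
gripper_force: 30.1
```

Run:
```python
from h import *
d=shot('wrist','w6');b=shot('side','s6')
s=sensors.get_state();p=s['position'];print(p,s['width'],s['ee_rot'])
for dd in(d,b):
    for c,r,h,z in[((.4648,-.3403),.03,.025,.06),(p[:2],.018,.106,p[2]-.2573)]:
        cv2.polylines(dd['image'],[cyl(dd,c,r,h,z).astype(np.int32)],True,(0,255,0))
im=np.hstack([d['image'][100:400,120:520],cv2.resize(b['image'][200:350,320:520],(400,300))]);cv2.imwrite('pics/c6.png',im[:,:,::-1])
```

```text
[ 0.46540074 -0.34048911  0.37900442] 0.03403102979942527 [-4.83245731e-04  4.25750885e-01  9.04840117e-01  5.59990890e-04]
```

View pics/c6.png

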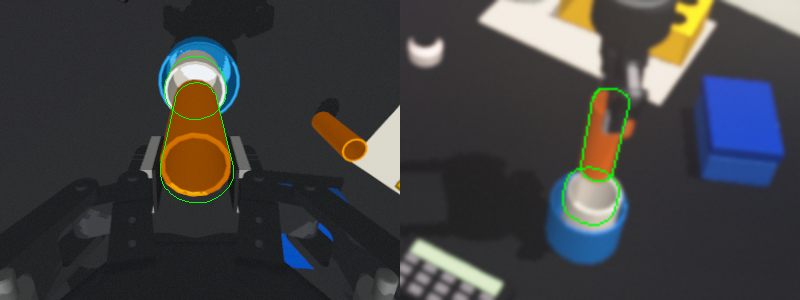

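Small beaker aligned over the nest; lowering.

jog_arm(plan=[{"dx": 0,"dy": 0,"dz": 20,"ax": 0,"ay": 0,"az": 0,"grip": 0.8},{"dx": 0,"dy": 0,"dz": 20,"ax": 0,"ay": 0,"az": 0,"grip": 0.8},{"dx": 0,"dy": 0,"dz": 20,"ax": 0,"ay": 0,"az": 0,"grip": 0.8},{"dx": 0,"dy": 0,"dz": 20,"ax": 0,"ay": 0,"az": 0,"grip": 0.8},{"dx": 0,"dy": 0,"dz": 15,"ax": 0,"ay": 0,"az": 0,"grip": 0.8},{"dx": 0,"dy": 0,"dz": 8,"ax": 0,"ay": 0,"az": 0,"grip": 0.8},{"dx": 0,"dy": 0,"dz": 2,"ax": 0,"ay": 0,"az": 0,"grip": 0.8},{"dx": 0,"dy": 0,"dz": 0,"ax": 0,"ay": 0,"az": 0,"grip": 0.8},{"dx": 0,"dy": 0,"dz": 0,"ax": 0,"ay": 0,"az": 0,"grip": 0.8}])

```text
clock: 12.08
position: [0.466, -0.3407, 0.2754]
ee_rot: [0.001, 0.425, 0.905, -0.0]
contact_force: [-0.7, -0.1, -0.8]
width: 0.034
gripper_force: 30.1
```

jog_arm(plan=[{"dx": 0,"dy": 0,"dz": 2,"ax": 0,"ay": 0,"az": 0,"grip": 0.8},{"dx": 0,"dy": 0,"dz": 2,"ax": 0,"ay": 0,"az": 0,"grip": 0.8},{"dx": 0,"dy": 0,"dz": 0,"ax": 0,"ay": 0,"az": 0,"grip": 0.8}])

```text
clock: 12.33
position: [0.4654, -0.3408, 0.271]
ee_rot: [0.0, 0.426, 0.905, -0.0]
contact_force: [-0.6, 0.7, -1.0]
width: 0.0341
gripper_force: 30.1
```

jog_arm(plan=[{"dx": 0,"dy": 0,"dz": 2,"ax": 0,"ay": 0,"az": 0,"grip": 0.8},{"dx": 0,"dy": 0,"dz": 2,"ax": 0,"ay": 0,"az": 0,"grip": 0.8},{"dx": 0,"dy": 0,"dz": 0,"ax": 0,"ay": 0,"az": 0,"grip": 0.8}])

```text
clock: 12.58
position: [0.4652, -0.3406, 0.2663]
ee_rot: [-0.0, 0.426, 0.905, 0.0]
contact_force: [0.4, 0.4, -0.0]
width: 0.0339
gripper_force: 30.1
```

jog_arm(plan=[{"dx": 0,"dy": 0,"dz": 0,"ax": 0,"ay": 0,"az": 0,"grip": 0.5},{"dx": 0,"dy": 0,"dz": 0,"ax": 0,"ay": 0,"az": 0,"grip": 0.2},{"dx": 0,"dy": 0,"dz": 0,"ax": 0,"ay": 0,"az": 0,"grip": 0},{"dx": 0,"dy": 0,"dz": 0,"ax": 0,"ay": 0,"az": 0,"grip": 0},{"dx": 0,"dy": 0,"dz": 0,"ax": 0,"ay": 0,"az": 0,"grip": 0},{"dx": 0,"dy": 0,"dz": -10,"ax": 0,"ay": 0,"az": 0,"grip": 0},{"dx": 0,"dy": 0,"dz": -30,"ax": 0,"ay": 0,"az": 0,"grip": 0},{"dx": 0,"dy": 0,"dz": -38,"ax": 0,"ay": 0,"az": 0,"grip": 0},{"dx": 0,"dy": 0,"dz": -38,"ax": 0,"ay": 0,"az": 0,"grip": 0},{"dx": 0,"dy": 0,"dz": -34,"ax": 0,"ay": 0,"az": 0,"grip": 0},{"dx": 0,"dy": 0,"dz": 0,"ax": 0,"ay": 0,"az": 1,"grip": 0},{"dx": 0,"dy": 0,"dz": 0,"ax": 0,"ay": 0,"az": 1,"grip": 0},{"dx": 0,"dy": 0,"dz": 0,"ax": 0,"ay": 0,"az": 1,"grip": 0},{"dx": 0,"dy": 0,"dz": 0,"ax": 0,"ay": 0,"az": 1,"grip": 0},{"dx": 0,"dy": 0,"dz": 0,"ax": 0,"ay": 0,"az": 1,"grip": 0},{"dx": 0,"dy": 0,"dz": 0,"ax": 0,"ay": 0,"az": 1,"grip": 0},{"dx": 0,"dy": 0,"dz": 0,"ax": 0,"ay": 0,"az": 1,"grip": 0},{"dx": 0,"dy": 0,"dz": 0,"ax": 0,"ay": 0,"az": 0,"grip": 0},{"dx": 0,"dy": 0,"dz": 0,"ax": 0,"ay": 0,"az": 0,"grip": 0}])

```text
clock: 14.17
position: [0.4653, -0.3406, 0.4173]
ee_rot: [0.0, 0.721, 0.693, 0.0]
contact_force: [-0.1, 0.0, -0.4]
width: 0.0857
gripper_force: 0.0
```

Run:
```python
from h import *
d=shot('wrist','w7');b=shot('side','s7')
s=sensors.get_state();p=s['position'];print(p,s['width'],s['ee_rot'])
im=np.hstack([d['image'][100:400,120:520],cv2.resize(b['image'][200:350,320:520],(400,300))]);cv2.imwrite('pics/c7.png',im[:,:,::-1])
```

```text
[ 0.46530373 -0.34068703  0.41704623] 0.08547638327727679 [1.85032428e-04 7.20982956e-01 6.92952770e-01 4.66726179e-05]
```

View pics/c7.png

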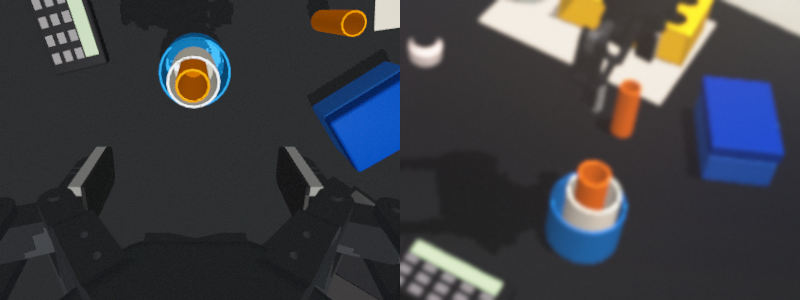

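Nest complete: orange in off-white in blue, all upright. Moving to the bar.

jog_arm(plan=[{"dx": 20,"dy": 0,"dz": 0,"ax": 0,"ay": 0,"az": 0,"grip": 0},{"dx": 38,"dy": 1,"dz": 0,"ax": 0,"ay": 0,"az": 0,"grip": 0},{"dx": 38,"dy": 1,"dz": 0,"ax": 0,"ay": 0,"az": 0,"grip": 0},{"dx": 38,"dy": 1,"dz": 0,"ax": 0,"ay": 0,"az": 0,"grip": 0},{"dx": 38,"dy": 1,"dz": 0,"ax": 0,"ay": 0,"az": 0,"grip": 0},{"dx": 38,"dy": 1,"dz": 0,"ax": 0,"ay": 0,"az": 0,"grip": 0},{"dx": 38,"dy": 1,"dz": 0,"ax": 0,"ay": 0,"az": 0,"grip": 0},{"dx": 38,"dy": 1,"dz": 0,"ax": 0,"ay": 0,"az": 0,"grip": 0},{"dx": 38,"dy": 1,"dz": 0,"ax": 0,"ay": 0,"az": 0,"grip": 0},{"dx": 38,"dy": 1,"dz": 0,"ax": 0,"ay": 0,"az": 0,"grip": 0},{"dx": 38,"dy": 1,"dz": 0,"ax": 0,"ay": 0,"az": 0,"grip": 0},{"dx": 38,"dy": 1,"dz": 0,"ax": 0,"ay": 0,"az": 0,"grip": 0},{"dx": 38,"dy": 1,"dz": 0,"ax": 0,"ay": 0,"az": 0,"grip": 0},{"dx": 38,"dy": 0,"dz": 0,"ax": 0,"ay": 0,"az": 0,"grip": 0},{"dx": 38,"dy": 0,"dz": 0,"ax": 0,"ay": 0,"az": 0,"grip": 0},{"dx": 38,"dy": 0,"dz": 0,"ax": 0,"ay": 0,"az": 0,"grip": 0},{"dx": 14,"dy": 0,"dz": 0,"ax": 0,"ay": 0,"az": 0,"grip": 0},{"dx": 0,"dy": 0,"dz": 0,"ax": 0,"ay": 0,"az": 0,"grip": 0},{"dx": 0,"dy": 0,"dz": 0,"ax": 0,"ay": 0,"az": 0,"grip": 0}])

```text
clock: 15.85
position: [0.5024, 0.2625, 0.4165]
ee_rot: [0.0, 0.721, 0.693, -0.001]
contact_force: [-0.2, 0.2, -0.2]
width: 0.0852
gripper_force: 0.0
```

Run:
```python
from h import *
d=shot('wrist','w8');s=sensors.get_state();p=s['position'];print(p,s['ee_rot'])
m,c,st=seg(d,'red',(0,0,640,400));R=cv2.minAreaRect(cv2.findNonZero(m));print(c,st,R,proj(d,[[.5011,.263,.17],[.504,.323,.17],[.4985,.203,.17]]).round(1).tolist())
print('bar centre',atz(d,R[0],.17),[atz(d,q,.17).round(4) for q in cv2.boxPoints(R)])
```

```text
[0.50239064 0.26159411 0.41658614] [ 3.57200450e-04  7.21366688e-01  6.92552924e-01 -6.49147784e-04]
[312.21209677 195.16008065] [ 304  119   19  158 2480] ((312.6521301269531, 197.502197265625), (17.143129348754883, 157.1139373779297), 0.8303154110908508) [[312.5, 206.5], [313.1, 130.8], [312.4, 271.2]]
bar centre [0.50152775 0.27067676 0.17      ] [array([0.49  , 0.1985, 0.17  ]), array([0.4985, 0.3319, 0.17  ]), array([0.5112, 0.3312, 0.17  ]), array([0.5051, 0.1977, 0.17  ])]
```

View pics/w8.png

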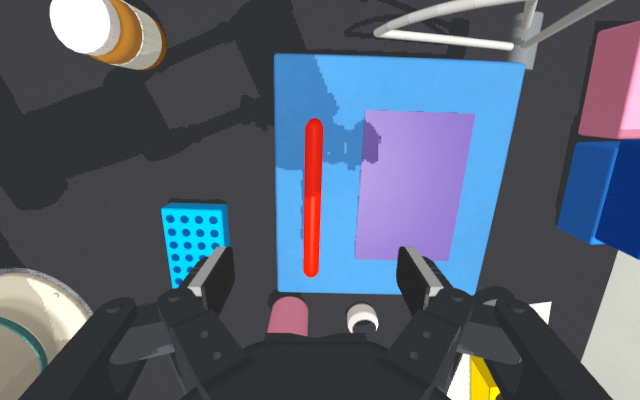

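jog_arm(plan=[{"dx": 1,"dy": -1,"dz": 30,"ax": 0,"ay": 0,"az": 0,"grip": 0},{"dx": 0,"dy": 0,"dz": 30,"ax": 0,"ay": 0,"az": 0,"grip": 0},{"dx": 0,"dy": 0,"dz": 24,"ax": 0,"ay": 0,"az": 0,"grip": 0},{"dx": 0,"dy": 0,"dz": 10,"ax": 0,"ay": 0,"az": 0,"grip": 0},{"dx": 0,"dy": 0,"dz": 0,"ax": 0,"ay": 0,"az": 0,"grip": 0.3},{"dx": 0,"dy": 0,"dz": 0,"ax": 0,"ay": 0,"az": 0,"grip": 0.5},{"dx": 0,"dy": 0,"dz": 0,"ax": 0,"ay": 0,"az": 0,"grip": 0.6},{"dx": 0,"dy": 0,"dz": 0,"ax": 0,"ay": 0,"az": 0,"grip": 0.7},{"dx": 0,"dy": 0,"dz": 0,"ax": 0,"ay": 0,"az": 0,"grip": 0.8},{"dx": 0,"dy": 0,"dz": 0,"ax": 0,"ay": 0,"az": 0,"grip": 0.9},{"dx": 0,"dy": 0,"dz": 0,"ax": 0,"ay": 0,"az": 0,"grip": 1},{"dx": 0,"dy": 0,"dz": 0,"ax": 0,"ay": 0,"az": 0,"grip": 1},{"dx": 0,"dy": 0,"dz": 0,"ax": 0,"ay": 0,"az": 0,"grip": 1}], grip_force=60)

```text
clock: 16.98
position: [0.5002, 0.2635, 0.3239]
ee_rot: [-0.001, 0.722, 0.692, -0.001]
contact_force: [-5.6, 0.2, 6.0]
width: 0.0119
gripper_force: 58.4
```

Run:
```python
import numpy as np
for t in np.linspace(0,.7027,15):
    a=t+.31362;print(round(t,3),np.round([(.185-.1945*np.cos(a))*1e3,(.1945*np.sin(a)-.06)*1e3],1))
```

```text
0.0 [-0.  0.]
0.05 [3.2 9.2]
0.1 [ 6.9 18.2]
0.151 [11.1 27.1]
0.201 [15.7 35.7]
0.251 [20.7 44.1]
0.301 [26.1 52.2]
0.351 [31.9 60. ]
0.402 [38.2 67.5]
0.452 [44.7 74.7]
0.502 [51.7 81.6]
0.552 [58.9 88.1]
0.602 [66.5 94.3]
0.653 [ 74.4 100. ]
0.703 [ 82.6 105.4]
```

jog_arm(plan=[{"dx": 0,"dy": 1.5,"dz": -4.5,"ax": 0,"ay": 0,"az": 0,"grip": 1},{"dx": 0,"dy": 1.7,"dz": -4.7,"ax": 0,"ay": 0,"az": 0,"grip": 1},{"dx": 0,"dy": 3.7,"dz": -9,"ax": 0,"ay": 0,"az": 0,"grip": 1},{"dx": 0,"dy": 4.2,"dz": -8.9,"ax": 0,"ay": 0,"az": 0,"grip": 1},{"dx": 0,"dy": 4.6,"dz": -8.6,"ax": 0,"ay": 0,"az": 0,"grip": 1},{"dx": 0,"dy": 5,"dz": -8.4,"ax": 0,"ay": 0,"az": 0,"grip": 1},{"dx": 0,"dy": 5.4,"dz": -8.1,"ax": 0,"ay": 0,"az": 0,"grip": 1},{"dx": 0,"dy": 5.8,"dz": -7.8,"ax": 0,"ay": 0,"az": 0,"grip": 1},{"dx": 0,"dy": 0,"dz": 0,"ax": 0,"ay": 0,"az": 0,"grip": 1}])

```text
clock: 17.73
position: [0.5309, 0.2619, 0.3832]
ee_rot: [-0.003, 0.722, 0.692, -0.004]
contact_force: [-12.2, 0.3, 0.9]
width: 0.0118
gripper_force: 58.7
```

jog_arm(plan=[{"dx": 0,"dy": 5.5,"dz": -7.7,"ax": 0,"ay": 0,"az": 0,"grip": 1},{"dx": 0,"dy": 6,"dz": -7.6,"ax": 0,"ay": 0,"az": 0,"grip": 1},{"dx": 0,"dy": 6.5,"dz": -7.2,"ax": 0,"ay": 0,"az": 0,"grip": 1},{"dx": 0,"dy": 7,"dz": -6.8,"ax": 0,"ay": 0,"az": 0,"grip": 1},{"dx": 0,"dy": 7.3,"dz": -6.5,"ax": 0,"ay": 0,"az": 0,"grip": 1},{"dx": 0,"dy": 7.8,"dz": -6,"ax": 0,"ay": 0,"az": 0,"grip": 1},{"dx": 0,"dy": 4,"dz": -3,"ax": 0,"ay": 0,"az": 0,"grip": 1},{"dx": 0,"dy": 0,"dz": 0,"ax": 0,"ay": 0,"az": 0,"grip": 1},{"dx": 0,"dy": 0,"dz": 0,"ax": 0,"ay": 0,"az": 0,"grip": 1}])

```text
clock: 18.48
position: [0.5745, 0.2594, 0.4275]
ee_rot: [-0.003, 0.722, 0.692, -0.005]
contact_force: [-12.2, -1.6, 1.4]
width: 0.0119
gripper_force: 58.9
```

```bash
cat > lid.py <<'E'
import sys
from h import *
f=sys.argv[1];a=shot('top','t'+f);b=shot('side','s'+f);c=shot('wrist','w'+f)
s=sensors.get_state();print(s['position'],s['contact_force'],s['width'])
ps=np.array([.0416*-1,0]);X=np.array([np.cos(-.0416),np.sin(-.0416),0]);Y=np.array([-X[1],X[0],0]);B0=np.array([.5013,.2627,.17]);H=B0+.185*X-[0,0,.06]
def bar(t,o=0): return H+(-.185*np.cos(t)+.06*np.sin(t))*X+np.array([0,0,.185*np.sin(t)+.06*np.cos(t)])+o*Y
for t in(.64,.67,.70,.73):
    print(t,bar(t).round(4),[proj(d,[bar(t,.06),bar(t,-.06),bar(t,.15)]).round(1).tolist() for d in(a,b)])
for n,d,w in(('top',a,(160,150,300,240)),('side',b,(200,70,340,190)),('wrist',c,(0,0,640,400))):
    for k in('red','yellow'):
        try: m,q,st=seg(d,k,w);print(n,k,q.round(1),st)
        except Exception as e: print(n,k,e)
im=np.hstack([cv2.resize(a['image'][130:255,150:300],(400,333)),cv2.resize(b['image'][60:185,200:350],(400,333))]);cv2.imwrite(f'pics/c{f}.png',im[:,:,::-1])
E
python3 lid.py 9
```

```text
[0.57434223 0.25943598 0.42737291] [-11.79435306  -1.92653045   0.78897458] 0.011852451236249374
0.64 [0.5737 0.2597 0.2686] [[[206.0, 185.9], [246.5, 187.0], [176.1, 185.1]], [[255.5, 111.1], [281.5, 124.9], [237.9, 101.9]]]
0.67 [0.5785 0.2595 0.2719] [[[205.9, 184.1], [246.5, 185.1], [175.9, 183.3]], [[256.7, 109.6], [282.7, 123.2], [239.1, 100.4]]]
0.7 [0.5834 0.2593 0.2751] [[[205.8, 182.2], [246.4, 183.3], [175.7, 181.4]], [[257.9, 108.1], [284.0, 121.6], [240.2, 99.0]]]
0.73 [0.5884 0.2591 0.2781] [[[205.7, 180.3], [246.4, 181.4], [175.6, 179.6]], [[259.1, 106.6], [285.3, 120.0], [241.4, 97.5]]]
top red [243.8 189.9] [235 185  15  15  96]
top yellow [175.  181.7] [172 178   7   8  43]
side red [276.6 127.5] [270 117  13  24 115]
side yellow [239.9  99. ] [237  96   7   7  42]
wrist red [310.3 214.9] [ 259  123   75  215 6746]
wrist yellow attempt to get argmax of an empty sequence
```

View pics/c9.png

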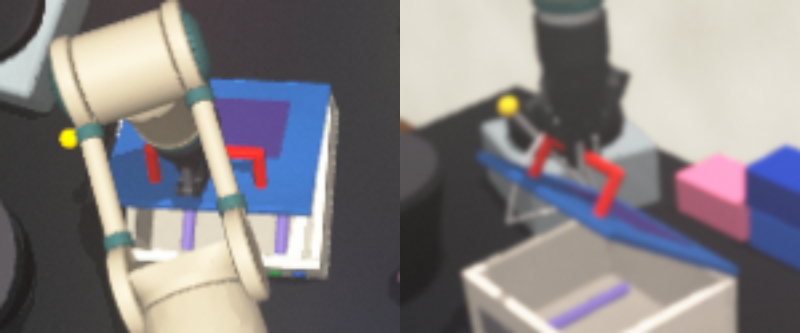

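```bash
cat > ang.py <<'E'
from h import *
X=np.array([np.cos(-.0416),np.sin(-.0416),0]);Y=np.array([-X[1],X[0],0]);B0=np.array([.5013,.2627,.17]);H=B0+.185*X-[0,0,.06]
def bar(t,o=0,r=0,a=0): return H+(-.185*np.cos(t)+.06*np.sin(t)+r*np.cos(a))*X+np.array([0,0,.185*np.sin(t)+.06*np.cos(t)+r*np.sin(a)])+o*Y
def edge(f,w,t0,lo,hi):
    d=load(f);R=d['image'].astype(float);sat=R[...,0]-R[...,1:].max(2)   # redness
    oc=[]
    for o in np.linspace(-.05,.05,41):
        u,v=proj(d,bar(t0,o))[0];c=int(round(u))
        if not lo<=o<=hi: continue
        col=sat[int(v)-14:int(v)+14,c];k=np.argmax(col>70)
        if k==0 or not (col>70).any(): continue
        y=int(v)-14+k-1+(70-col[k-1])/(col[k]-col[k-1]); oc.append((c,y))
    oc=np.unique(np.array(oc),axis=0)
    def top(t,c):
        P=[bar(t,o,.007,a) for a in np.linspace(0,2*np.pi,40) for o in(-.06,.06)];q=proj(d,P);h=cv2.convexHull(q.astype(np.float32))[:,0]
        # upper edge via line of max-above points
        best=1e9
        for a in np.linspace(0,2*np.pi,60):
            p,q2=proj(d,[bar(t,-.06,.007,a),bar(t,.06,.007,a)]);best=min(best,p[1]+(c-p[0])*(q2[1]-p[1])/(q2[0]-p[0]))
        return best
    s=least_squares(lambda t:[top(t[0],c)-y for c,y in oc],[t0],loss='soft_l1',diff_step=1e-3);return s.x[0],len(oc),np.round(s.fun,2)
E
python3 - <<'E'
from ang import *
print(edge('t0',0,0,-.05,.05));print(edge('s0',0,0,-.05,.05));
print(edge('t9',0,.65,-.05,-.03));print(edge('s9',0,.65,-.055,-.025))
for f,w in(('t0',(165,170,190,195)),('s0',(225,85,260,110)),('s9',(225,85,260,110))):
    d=load(f);c=seg(d,'yellow',w)[1];print(f,least_squares(lambda t:proj(d,bar(t[0],.15))[0]-c,[.7],diff_step=1e-3).x)
E
```

```text
(np.float64(-0.011630517387082494), 33, array([ 0.41,  0.45,  0.32,  0.3 ,  0.31,  0.32,  0.34,  0.17,  0.14,
        0.15,  0.17,  0.18,  0.02,  0.02,  0.04,  0.08,  0.09, -0.07,
       -0.07, -0.03, -0.02, -0.01, -0.18, -0.16, -0.14, -0.13, -0.39,
       -0.37, -0.35, -0.34, -0.36, -0.47, -0.45]))
(np.float64(-0.003040707297767143), 22, array([ 1.25,  1.22,  0.64,  0.03, -0.09, -0.19, -0.21, -0.21, -0.27,
       -0.19, -0.05, -0.  ,  0.08,  0.04, -0.04, -0.02, -0.06, -0.14,
       -0.12, -0.16, -0.24, -0.22]))
(np.float64(0.6397572533692683), 8, array([ 0.11,  0.01, -0.03, -0.01,  0.01,  0.02, -0.  , -0.11]))
(np.float64(0.6433607813399564), 7, array([ 0.35,  0.11, -0.1 , -0.13, -0.09, -0.02, -0.08]))
t0 [0.69840191]
s0 [0.6979755]
s9 [0.69731016]
```

```bash
cat > fit.py <<'E'
import sys
import ang; from ang import *
f=sys.argv[1]
def obs(f,t0,lo,hi):
    d=load(f);R=d['image'].astype(float);sat=R[...,0]-R[...,1:].max(2);oc=[]
    for o in np.linspace(lo,hi,25):
        u,v=proj(d,bar(t0,o))[0];c=int(round(u));col=sat[int(v)-14:int(v)+14,c];k=np.argmax(col>70)
        if k>0: oc.append((c,int(v)-15+k+(70-col[k-1])/(col[k]-col[k-1])))
    return d,np.unique(np.array(oc),axis=0)
def top(d,t,c):
    b=[]
    for a in np.linspace(0,np.pi*2,40):
        p,q=proj(d,[bar(t,-.06,.007,a),bar(t,.06,.007,a)]);b.append(p[1]+(c-p[0])*(q[1]-p[1])/(q[0]-p[0]))
    return np.min(b,0)
O=[(*obs('t0',0,-.05,.05),0),(*obs('s0',0,-.04,.05),0),(*obs('t'+f,.65,-.05,-.03),1),(*obs('s'+f,.65,-.055,-.025),1)]
D=[(load(n),seg(load(n),'yellow',w)[1]) for n,w in(('t0',(165,170,190,195)),('s0',(225,85,260,110)))]
def F(x):
    psi,bx,by,t,tm,st,ss=x
    ang.X=np.array([np.cos(psi),np.sin(psi),0]);ang.Y=np.array([-ang.X[1],ang.X[0],0]);ang.H=np.array([bx,by,.17])+.185*ang.X-[0,0,.06]
    r=[]
    for i,(d,oc,k) in enumerate(O):
        e=top(d,t if k else 0,oc[:,0])+(ss if i%2 else st)-oc[:,1];r+=list(e/np.sqrt(len(oc))*2)
    for i,(d,c) in enumerate(D): r+=list((proj(d,ang.bar(tm,.15))[0]+[0,ss if i else st]-c)*2)
    return r+[st,ss]
s=least_squares(F,[-.05,.5013,.2627,.65,.7,0,0],loss='soft_l1',x_scale=[.01,.001,.001,.01,.01,.3,.3]);print(s.x.round(4),s.cost,np.round(s.fun[-6:],2))
E
python3 fit.py 9
```

```text
[-0.0568  0.5001  0.265   0.6476  0.6913 -0.1122 -0.2211] 0.4041611692461309 [-0.1  -0.06  0.09  0.16 -0.11 -0.22]
```

jog_arm(plan=[{"dx": 0,"dy": 3.5,"dz": -2.5,"ax": 0,"ay": 0,"az": 0,"grip": 1},{"dx": 0,"dy": 3.5,"dz": -2.3,"ax": 0,"ay": 0,"az": 0,"grip": 1},{"dx": 0,"dy": 0,"dz": 0,"ax": 0,"ay": 0,"az": 0,"grip": 1},{"dx": 0,"dy": 0,"dz": 0,"ax": 0,"ay": 0,"az": 0,"grip": 1},{"dx": 0,"dy": 0,"dz": 0,"ax": 0,"ay": 0,"az": 0,"grip": 1}])

```text
clock: 19.05
position: [0.5815, 0.259, 0.4326]
ee_rot: [-0.002, 0.722, 0.692, -0.005]
contact_force: [-12.3, -2.5, 2.2]
width: 0.0119
gripper_force: 58.9
```

```bash
python3 lid.py 10 | grep -v ^0; python3 fit.py 10
```

```text
[0.5814442  0.25900216 0.43264081] [-12.22149036  -1.43212514   3.45849343] 0.01178209005651216
top red [243.7 187.5] [235 182  15  16  99]
top yellow [175.5 181.5] [172 178   8   8  48]
side red [278.2 125. ] [271 114  14  24 117]
side yellow [239.9  98.9] [237  96   7   7  41]
wrist red [309.7 213.7] [ 256  123   78  215 6818]
wrist yellow attempt to get argmax of an empty sequence
[-0.0594  0.5     0.2652  0.6915  0.6897 -0.1168 -0.2582] 0.49396221158417064 [-0.1  -0.06  0.1   0.17 -0.12 -0.26]
```

jog_arm(plan=[{"dx": 0,"dy": 0,"dz": 0,"ax": 0,"ay": 0,"az": 0,"grip": 1},{"dx": 0,"dy": 0,"dz": 0,"ax": 0,"ay": 0,"az": 0,"grip": 1},{"dx": 0,"dy": 0,"dz": 0,"ax": 0,"ay": 0,"az": 0,"grip": 1},{"dx": 0,"dy": 0,"dz": 0,"ax": 0,"ay": 0,"az": 0,"grip": 1},{"dx": 0,"dy": 0,"dz": 0,"ax": 0,"ay": 0,"az": 0,"grip": 1},{"dx": 0,"dy": 0,"dz": 0,"ax": 0,"ay": 0,"az": 0,"grip": 1}])

```text
clock: 19.7
position: [0.5814, 0.259, 0.4326]
ee_rot: [-0.002, 0.722, 0.692, -0.005]
contact_force: [-12.5, -1.6, 1.9]
width: 0.0117
gripper_force: 58.9
```

```bash
python3 lid.py 11 | grep -v ^0; python3 fit.py 11; python3 -c "
from rig import manip; print(manip.sign_off())"
```

```text
[0.58144038 0.25899936 0.43262647] [-11.40931528  -1.5875079    2.72795185] 0.011609152646756882
top red [243.6 187.5] [235 182  15  16 100]
top yellow [175.4 181.5] [172 178   8   8  47]
side red [278.2 125. ] [271 114  14  24 117]
side yellow [239.9  99. ] [237  96   7   7  42]
wrist red [309.7 213.7] [ 256  123   78  215 6817]
wrist yellow attempt to get argmax of an empty sequence
[-0.0593  0.5     0.2652  0.6915  0.6897 -0.1165 -0.2582] 0.49287527908021 [-0.1  -0.06  0.1   0.17 -0.12 -0.26]
the job is handed in; nothing more can be done
None
```

The three beakers are nested upright and released, the lid is held steady at about 0.69 rad with the bar level with the yellow ball, and the job was handed in at about 20 s of the 72 s allowed.

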